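# Build the caramel-apple gift tower

### The job

Build the gift display on the round wooden riser from the bottom up: first the large gift box, then the medium one on it, then the small one on that, and last the bare caramel apple standing on top by itself, each centred on what is below it and the boxes lying flat with their long sides in line. Keep the bare apple upright throughout, and leave the packed apple and the ribbon spool where they stand.

Things in the scene. Friction and masses are not known exactly. Their poses are not given: they have to be found in the camera images.
- large_mid (a point): loose closed large gift box of plain brown card with a narrow pale paper band across the middle of its lid: 110 mm long, 58 mm wide, 46 mm high, lying flat on the counter, about 0.3 kg. The point is its centre, half-way up; x runs along its long side, y across its width, z up
- medium_mid (a point): loose closed medium gift box of plain brown card with a narrow pale paper band across the middle of its lid: 86 mm long, 50 mm wide, 42 mm high, lying flat on the counter, about 0.2 kg. The point is its centre, half-way up; x runs along its long side, y across its width, z up
- small_mid (a point): loose closed small gift box of plain brown card with a narrow pale paper band across the middle of its lid: 62 mm long, 42 mm wide, 38 mm high, lying flat on the counter, about 0.12 kg. The point is its centre, half-way up; x runs along its long side, y across its width, z up
- apple_mid (a point): loose bare mini caramel apple, dark brown, 48 mm in diameter, standing on a white paper disc 44 mm across, with a round wooden stick 9 mm thick standing straight up out of its middle; 110 mm high in all, about 0.09 kg. The apple's crown is 44 mm above its underside and the bare stick runs from there to the top, so it can be lifted by the stick. The point lies on its axis half-way up, 55 mm above the underside; z points up along the stick
- round_riser: fixed round wooden riser, a disc 130 mm in diameter and 24 mm high, on which the display is built. Origin at the centre of its underside, on the counter; z up
- square_riser: fixed square wooden riser, 100 x 100 mm and 24 mm high, not used for this job. Origin at the centre of its underside; x and y along its sides
- packed_mid (a point): bystander: a caramel apple in a clear plastic box, 94 x 94 mm and 70 mm high, its 9 mm stick standing out of the middle of the box up to 120 mm above the counter; loose, about 0.25 kg. The point is the centre of the box, 35 mm above its underside; x and y along its sides
- spool_mid (a point): bystander: white empty ribbon spool standing on end, 64 mm in diameter, 40 mm high, loose, about 0.1 kg. The point is its centre, 20 mm above its underside; z along its axis
Not all that is in view belongs to the job. What is shaped like the part that bears medium_mid but orange or pink is not meant.

How it is judged:
By the outcome, as a careful person would: the job done as asked, in the order asked, and still so for the second after the job is handed in, with the robot touching nothing.
It also fails if it takes over 120 s, if anything falls off the work surface, if the arm or the gripper's body presses on something with over 40 N, if the wrist force passes 120 N, or if a joint passes its speed limit or range.

### The arm

A 7-joint arm with a two-finger parallel gripper is mounted at the origin on the work surface. World frame = base frame: x ahead of the robot, y to its left, z up, the work surface at z = 0. Lengths are in m, angles in degrees, forces in N, time in s.
With the tool pointing down it reaches from about 0.4 to 0.85 m from the base axis. Payload 6.9 kg.
Tool frame: the origin (TCP) lies at the very end of the fingers, on their centre line; the grasp point (between the pads) lies 19 mm behind it; z points along the fingers, y is the line along which they close (so a half turn about z gives the same grasp; the last joint's range is limited). The gripper opens to 85 mm and grips with 20 to 120 N. Pads are 22 mm wide; open, the fingers measure 114 mm over their backs; the gripper's body (76 mm by 85 mm) begins 54 mm behind the grasp point. The pads swing forward as they close: fully open they stand 13 mm farther back than shut.
Start: joints at [77.435, 29.078, -13.613, 85.955, 7.202, 65.827, -8.869], TCP at [0.199, -0.592, 0.231] pointing down, gripper open.
Joint ranges: [-176.47, 176.47], [-13.61, 117.27], [-81.72, 77.17], [0.22, 143.17], [-87.28, 267.28], [10, 112.55], [-165.47, 165.47]. Speed limits (degrees/s): [136.94, 136.94, 180, 180, 180, 180, 180].

### API

Orientations are given as a 3x3 rotation matrix whose columns are the frame's x, y, z axes.
In Python, from station import r, capture gives the robot as it stands.
- The arm moves only by the shell command python3 -m creep 'ROWS' [FORCE]. ROWS is JSON, a list of rows, each a list of 3 entries, a list of its own where there are three numbers: the shift along the tool's x, y, z as a fraction of full scale, then the turn about the tool's z as a fraction of full scale, then the gripper's target within -1 to 1 (shut at 1, half-way at 0, fully open at -1). A call has 1 to 12 rows; each row shifts and turns the commanded pose from where the row before left it, along the tool's axes as they then stand; what a row does not reach is not made up. Full scale, the value 1, is 250 mm for a shift and 360 degrees for a turn. A row lasts 1/10 s, in which the tool goes at most 50 mm and 8.59 degrees, less where a joint would pass 70% of its speed; a pose out of reach is approached as far as the arm can. A call with a number of a shift or a turn outside -1 to 1 is refused whole. A call with a gripper value outside its range is refused whole. The fingers move at their own pace and stop on an object; FORCE is the grip in N (left out, the last holds). Time passes only in rows, so rows that do not move let the fingers close. It gives the time, the measured TCP pose, the force, the opening and the grip force at its end, in the units of the state.
- r.observe(): the state, without advancing time (a new reading comes with each control period).
- capture(name): name is "side" or "top" or "wrist"; returns a dict with "pixels" (384x512x3 uint8, red, green, blue), "fx", "fy", "cx", "cy" (pixels), "dist_coeffs" ([k1, k2, p1, p2, k3] as OpenCV has them; the pictures are not rectified), "R" (3x3) and "t" (3): a world point X has camera coordinates R X + t. Camera axes: x right, y down, z forward; pixel columns grow to the right and rows downward; lengths in m; the calibration is good to about 2 mm. A picture is of the moment at which its call begins. There is no depth.
- r.close_job(): hands the job in; it is judged then, once.
The state is a dict: "time": time; "q": joint angles; "qd": joint speeds; "effort": joint torques, N m; "position": TCP position; "eef_rot": TCP orientation; "wrist_force": force on the tool from outside, world axes, zero at the start; "wrist_torque": the same for the moment, N m; "opening": finger opening in m; "gripper_force": force on a finger pad.
Only numpy, scipy, OpenCV 4.12 (cv2) and the standard library are available. Lean on these libraries where they do the work, as an engineer would, in place of code of your own. Each camera call takes 0.05 s, during which the arm holds its last target. There are 200 camera calls.

## Working session

There is one attempt and no reset: what is moved stays moved. The work goes in short steps, Python scripts to look and compute and a shell command to move; the robot and the scene stay as the last step left them, time stands still between calls to the robot, and variables do not carry over. Pictures are saved under pics/ and viewed, at most 14 in all, crops included, and the job is handed in when it is done.

```bash
mkdir -p pics; ls
cat > h.py <<'E'
import numpy as np, cv2, json
from station import r, capture
def snap(n,f):
    c=capture(n); cv2.imwrite(f'pics/{f}.png',cv2.resize(c['pixels'][:,:,::-1],(800,600),interpolation=cv2.INTER_CUBIC))
    np.savez(f'pics/{f}.npz',**{k:np.array(v) for k,v in c.items()}); return c
def load(f): return dict(np.load(f'pics/{f}.npz'))
def K(c): return np.array([[c['fx'],0,c['cx']],[0,c['fy'],c['cy']],[0,0,1.]],float)
def ray(c,uv):
    n=cv2.undistortPoints(np.array([[uv]],float),K(c),np.array(c['dist_coeffs'],float))[0,0]
    R=np.array(c['R']);t=np.array(c['t']); return -R.T@t, R.T@np.array([n[0],n[1],1.])
def at(c,uv,z,s=1.):   # s: display scale
    uv=((uv[0]+.5)/s-.5,(uv[1]+.5)/s-.5)
    o,d=ray(c,uv); return o+d*(z-o[2])/d[2]
def proj(c,X):
    R=np.array(c['R']);return cv2.projectPoints(np.array(X,float).reshape(-1,3),cv2.Rodrigues(R)[0],np.array(c['t'],float),K(c),np.array(c['dist_coeffs'],float))[0][:,0]
def crop(c,f,u0,v0,w,h,k):
    cv2.imwrite(f'pics/{f}.png',cv2.resize(c['pixels'][v0:v0+h,u0:u0+w,::-1],None,fx=k,fy=k,interpolation=cv2.INTER_CUBIC))
E
python3 - <<'E'
from h import *
for n in('top','side'):
    c=snap(n,n+'0'); print(n,-np.array(c['R']).T@np.array(c['t']),c['fx'])
print(r.observe())
E
```

```text
pics
top [0.33921636 0.01066995 1.22814316] 483.518978499276
side [0.52979675 0.7224336  0.59033699] 407.7207266695509
{'time': 0.1, 'q': array([ 77.43598832,  29.1191722 , -13.61066144,  86.00230954,
         7.20211876,  65.82684692,  -8.87012787]), 'qd': array([-0.03987801, -0.0776536 ,  0.02869874, -0.21856324,  0.02922919,
        0.03189389, -0.04828379]), 'effort': array([-5.12603583e-03, -6.21841908e+01, -2.19481654e+00, -2.50211030e+01,
        1.25999877e-02,  7.73999520e-03, -3.34085271e-06]), 'position': array([ 0.19923896, -0.59192441,  0.23053811]), 'eef_rot': array([[ 9.47715114e-01,  3.19117210e-01, -5.19060435e-04],
       [ 3.19117632e-01, -9.47713968e-01,  1.47359892e-03],
       [-2.16700487e-05, -1.56219330e-03, -9.99998780e-01]]), 'wrist_force': array([-0.21684386, -0.03611908, -0.53799424]), 'wrist_torque': array([-0.05315889, -0.01321598,  0.01525076]), 'gripper_force': 0.0, 'opening': 0.08527408696209321}
```

View pics/top0.png

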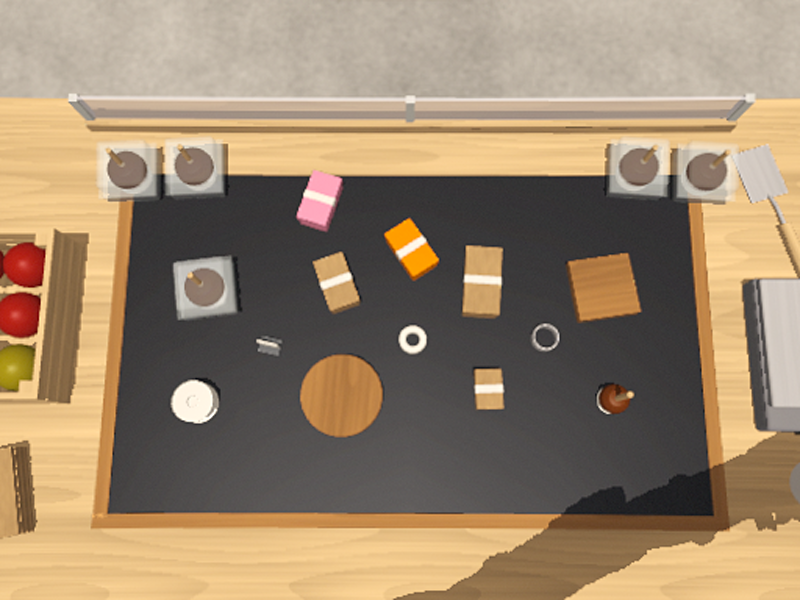

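View pics/side0.png

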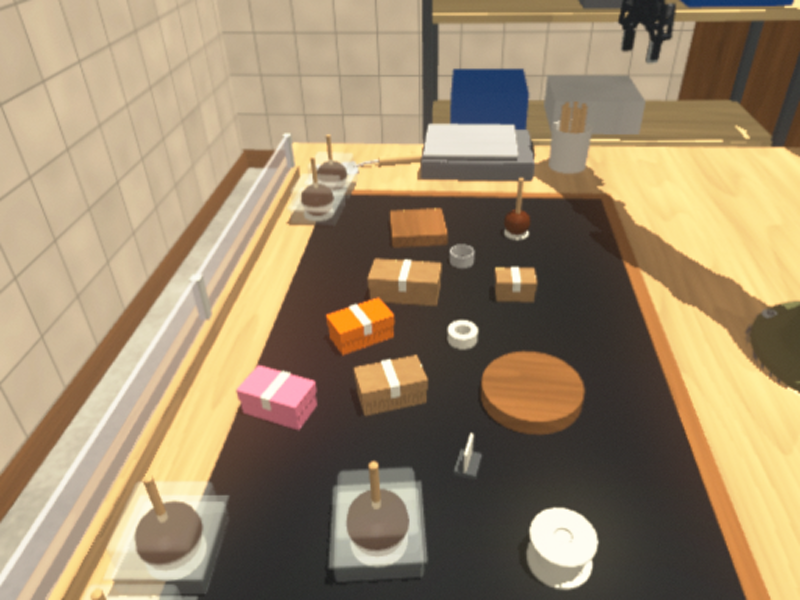

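Top view (800x600 px): the large box is at (483,281), the medium box at (336,282), the small box at (489,388), the round riser at (341,396) and the bare apple at (613,399). Look-alikes are the orange (411,248) and pink (319,200) boxes, the square riser (603,287), the packed apple (205,287), and the rings (412,339) and (545,337). I choose the plain brown boxes and the round riser, and check them in one close crop.

Run:
```python
from h import *
c=load('top0'); crop(c,'crop1',185,145,230,145,3.4782)
```

```text
(no output)
```

View pics/crop1.png

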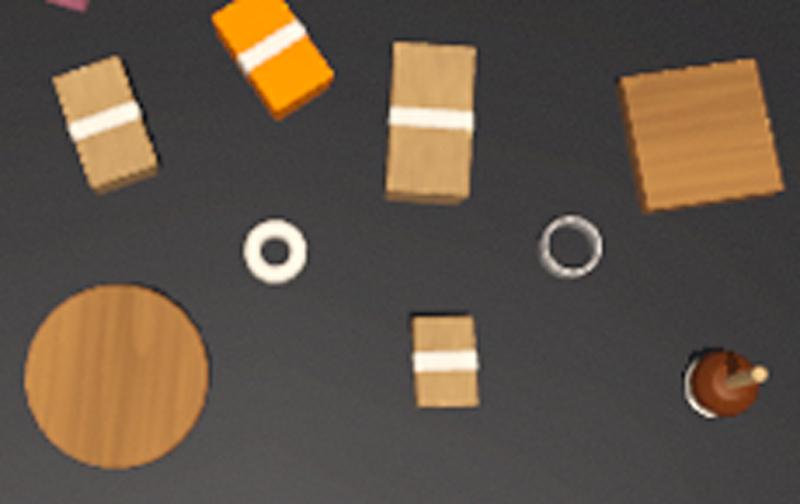

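The crop shows the three plain brown boxes (large (430,120), medium (105,120), small (446,361)), the round riser centred at (117,376) and the apple's stick top at (759,374). The choice holds.

Run:
```python
from h import *
c=load('top0'); k=3.4782
def P(u,v,z): return at(c,((u+.5)/k-.5+185,(v+.5)/k-.5+145),z)
for n,z,q in [('L',.046,[(393,42),(476,46),(468,195),(386,191)]),('M',.042,[(53,76),(118,57),(157,163),(93,184)]),('S',.038,[(413,317),(474,316),(479,405),(417,407)])]:
    p=np.array([P(*a,z)[:2] for a in q]); l=(p[0]+p[1]-p[2]-p[3])/2; w=(p[1]+p[2]-p[0]-p[3])/2
    print(n,p.mean(0).round(4),'len',np.linalg.norm(l).round(4),'wid',np.linalg.norm(w).round(4),'yaw',np.degrees(np.arctan2(l[1],l[0])).round(1))
print('round',P(117,376,.024),np.linalg.norm(P(25,376,.024)-P(209,376,.024)))
print('apple top',P(759,374,.110),'crown',P(722,384,.03))
s=load('side0'); 
print('side apple top',at(s,(520,180),.11,1.5625),'round',at(s,(533,388),.024,1.5625))
```

```text
L [ 0.6148 -0.1177] len 0.1105 wid 0.0594 yaw -3.9
M [0.6138 0.1174] len 0.0849 wid 0.0487 yaw 20.8
S [ 0.441  -0.1256] len 0.0627 wid 0.0432 yaw 1.6
round [0.43079046 0.10672897 0.024     ] 0.13088024024781095
apple top [ 0.4274594 -0.3225132  0.11     ] crown [ 0.42660787 -0.3201217   0.03      ]
side apple top [ 0.43090937 -0.31460021  0.11      ] round [0.43295392 0.11726501 0.024     ]
```

```bash
cat >> h.py <<'E'
def plan(x,y,z,yaw,frm=None):
    """turn first (fraction), then the shift in the turned tool axes (fraction) and the rows it needs"""
    o=r.observe(); p=np.array(o['position']); R=np.array(o['eef_rot'])
    y0=np.degrees(np.arctan2(R[1,0],R[0,0])); dt=y0-yaw
    a=np.radians(yaw); T=np.array([[np.cos(a),np.sin(a),0],[np.sin(a),-np.cos(a),0],[0,0,-1]])
    s=T.T@(np.array([x,y,z])-p)/.25
    print('t',round(o['time'],2),'yaw',y0.round(2),'turn',round(dt/360,4),'shift',s.round(4),'rows>=',round(np.linalg.norm(s)/.2,1))
E
python3 -c "
from h import *
plan(.615,-.118,.18,-3.9)"
```

```text
t 0.1 yaw 18.61 turn 0.0625 shift [ 1.5303 -2.0044  0.2022] rows>= 12.6
```

```bash
python3 -m creep '[[[0,0,0],0.0209,-1],[[0,0,0],0.0208,-1],[[0,0,0],0.0208,-1],[[0.09,-0.118,0],0,-1],[[0.09,-0.118,0],0,-1],[[0.09,-0.118,0],0,-1],[[0.09,-0.118,0],0,-1],[[0.09,-0.118,0],0,-1],[[0.09,-0.118,0],0,-1],[[0.09,-0.118,0],0,-1],[[0.09,-0.118,0],0,-1],[[0.09,-0.118,0],0,-1]]' 60; python3 -c "
from h import *
plan(.615,-.118,.18,-3.9)"
```

```text
time: 1.3
position: [0.4201, -0.3398, 0.231]
eef_rot: [[0.998, -0.068, -0.0], [-0.068, -0.998, 0.0], [-0.001, -0.0, -1.0]]
wrist_force: [0.5, -0.5, -0.5]
opening: 0.0854
gripper_force: 0.0
t 1.3 yaw -3.9 turn 0.0 shift [ 0.7176 -0.9383  0.2042] rows>= 6.0
```

```bash
python3 -m creep '[[[0.09,-0.118,0.03],0,-1],[[0.09,-0.118,0.03],0,-1],[[0.09,-0.118,0.03],0,-1],[[0.09,-0.118,0.03],0,-1],[[0.09,-0.118,0.03],0,-1],[[0.09,-0.118,0.03],0,-1],[[0.09,-0.118,0.02],0,-1],[[0.08,-0.11,0],0,-1],[[0,0,0],0,-1]]'; python3 -c "
from h import *
plan(.615,-.118,.18,-3.9)
c=snap('wrist','w1');print(-np.array(c['R']).T@np.array(c['t']),c['fx'])"
```

```text
time: 2.2
position: [0.615, -0.1134, 0.1804]
eef_rot: [[0.998, -0.06, 0.001], [-0.06, -0.998, 0.004], [0.0, -0.004, -1.0]]
wrist_force: [-0.9, 0.6, -0.6]
opening: 0.0853
gripper_force: 0.0
t 2.2 yaw -3.47 turn 0.0012 shift [0.0014 0.0185 0.0018] rows>= 0.1
[ 0.685477   -0.11843211  0.32326681] 282.9914947714022
```

View pics/w1.png

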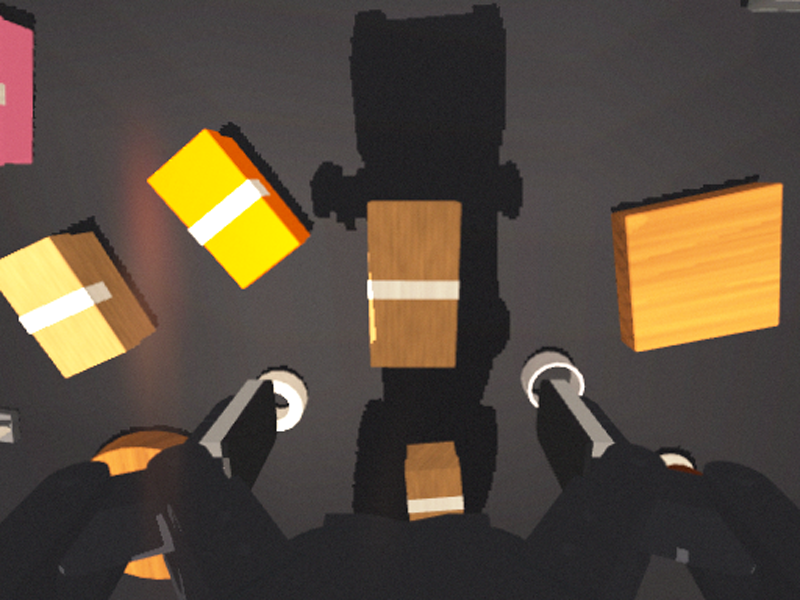

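Wrist view: the large box's lid corners are at about (368,201), (461,201), (456,367) and (371,367), and the box lies between the fingers.

```bash
cat >> h.py <<'E'
def lid(c,q,z,s=1.5625):
    p=np.array([at(c,a,z,s)[:2] for a in q]); l=(p[0]+p[1]-p[2]-p[3])/2; w=(p[1]+p[2]-p[0]-p[3])/2
    m=p.mean(0); yaw=np.degrees(np.arctan2(l[1],l[0]))
    print('mid',m.round(4),'len',np.linalg.norm(l).round(4),'wid',np.linalg.norm(w).round(4),'yaw',yaw.round(1)); return m,yaw
E
python3 -c "
from h import *
c=load('w1'); lid(c,[(368,201),(461,201),(456,367),(371,367)],.046)
plan(.615,-.118,.01,-3)"
```

```text
mid [ 0.6146 -0.1177] len 0.1103 wid 0.0574 yaw -3.5
t 2.25 yaw -3.62 turn -0.0017 shift [0.0068 0.0056 0.6818] rows>= 3.4
```

```bash
python3 -m creep '[[[0.005,0.005,0.12],0,-1],[[0,0,0.12],0,-1],[[0,0,0.12],0,-1],[[0,0,0.12],0,-1],[[0,0,0.1],0,-1],[[0,0,0.07],0,-1],[[0,0,0.03],0,-1],[[0,0,0],0,-1],[[0,0,0],0,1],[[0,0,0],0,1],[[0,0,0],0,1],[[0,0,0],0,1]]' 50
python3 -m creep '[[[0,0,0],0,1],[[0,0,0],0,1],[[0,0,0],0,1],[[0,0,0],0,1]]' 50; python3 -c "
from h import *
plan(.431,.107,.12,-3.6)"
```

```text
time: 3.45
position: [0.6145, -0.1209, 0.0128]
eef_rot: [[0.998, -0.068, 0.002], [-0.068, -0.998, -0.0], [0.002, -0.0, -1.0]]
wrist_force: [-1.2, 0.3, 6.7]
opening: 0.057
gripper_force: 55.3
time: 3.85
position: [0.6146, -0.1209, 0.0128]
eef_rot: [[0.998, -0.068, 0.002], [-0.068, -0.998, -0.0], [0.002, 0.0, -1.0]]
wrist_force: [-1.5, 0.8, 6.9]
opening: 0.0571
gripper_force: 55.3
t 3.85 yaw -3.89 turn -0.0008 shift [-0.79   -0.8639 -0.4286] rows>= 6.2
```

```bash
python3 -m creep '[[[0,0,-0.05],0,1],[[0,0,-0.1],0,1],[[0,0,-0.13],0,1],[[0,0,-0.13],0,1],[[0,0,-0.04],0,1],[[-0.08,-0.086,0],0,1],[[-0.08,-0.086,0],0,1],[[-0.08,-0.086,0],0,1],[[-0.08,-0.086,0],0,1],[[-0.08,-0.086,0],0,1]]' 50
python3 - <<'E'
from h import *
c=load('top0')
im=c['pixels'].astype(int); m=((im[...,0]-im[...,2])>50).astype(np.uint8); sub=np.zeros_like(m); sub[220:285,185:252]=m[220:285,185:252]
cs,_=cv2.findContours(sub,cv2.RETR_EXTERNAL,cv2.CHAIN_APPROX_NONE); k=max(cs,key=cv2.contourArea)[:,0]
P=np.array([at(c,p,.024)[:2] for p in k])
from scipy.optimize import least_squares
s=least_squares(lambda q:np.hypot(*(P-q[:2]).T)-q[2],[.43,.107,.065],loss='soft_l1',f_scale=.001); print(s.x,np.abs(s.fun).max())
print(r.observe()['opening'])
plan(.431,.107,.12,-3.6)
E
```

```text
time: 4.85
position: [0.5197, -0.0065, 0.1234]
eef_rot: [[0.998, -0.068, -0.001], [-0.068, -0.998, -0.0], [-0.001, 0.0, -1.0]]
wrist_force: [0.8, 1.0, -2.9]
opening: 0.0573
gripper_force: 54.4
[0.43159102 0.10715121 0.06432438] 0.0013835789192932768
0.05729305350898438
t 4.85 yaw -3.91 turn -0.0009 shift [-0.3826 -0.4307  0.0138] rows>= 2.9
```

```bash
python3 -m creep '[[[-0.08,-0.09,0],0,1],[[-0.08,-0.09,0],0,1],[[-0.08,-0.09,0],0,1],[[-0.08,-0.09,0],0,1],[[-0.06,-0.07,0],0,1],[[0,0,0],0,1],[[0,0,0],0,1]]' 50
python3 - <<'E'
from h import *
plan(.4315,.107,.038,-3.9)
c=snap('side','s1')
crop(c,'s1c',270,170,150,120,5)
E
```

```text
time: 5.55
position: [0.4334, 0.1066, 0.1238]
eef_rot: [[0.998, -0.067, -0.0], [-0.067, -0.998, -0.0], [-0.0, 0.0, -1.0]]
wrist_force: [0.1, 0.7, -3.1]
opening: 0.0569
gripper_force: 54.3
t 5.55 yaw -3.82 turn 0.0002 shift [-0.0076 -0.0009  0.3431] rows>= 1.7
```

View pics/s1c.png

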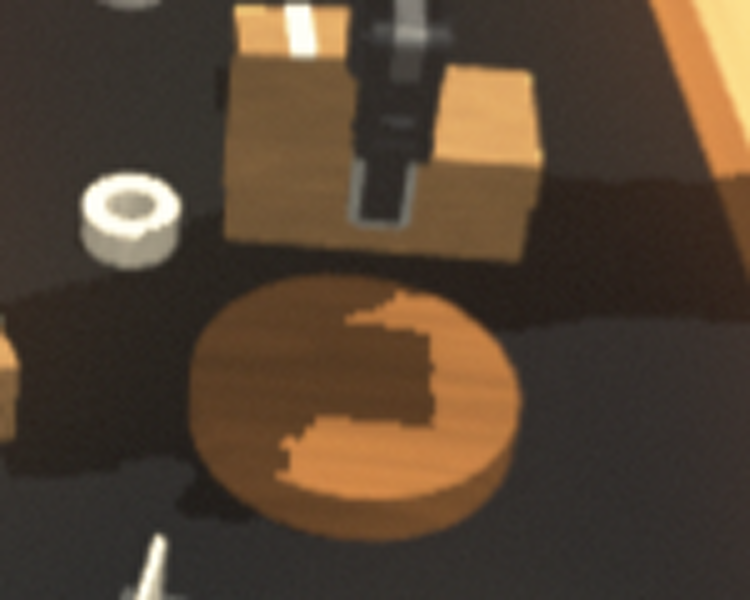

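Side crop: the box is held over the riser, with its bottom edge running from (225,240) to (522,260). The gripper shades the left part of the lid. I compare this with the projected expected box.

```bash
cat >> h.py <<'E'
def boxpts(mid,yaw,L,W,z0,z1):
    a=np.radians(yaw); x=np.array([np.cos(a),np.sin(a)]); y=np.array([-x[1],x[0]])
    return np.array([[*(np.array(mid)+i*L/2*x+j*W/2*y),z] for z in(z0,z1) for i in(1,-1) for j in(1,-1)])
E
python3 - <<'E'
from h import *
c=load('s1'); X=boxpts((.4334,.1066),-3.9,.11,.058,.111,.157)
print(X.round(3)); print((((proj(c,X)-[270,170]+.5)*5)-.5).round())
def P(u,v,z): return at(c,((u+.5)/5-.5+270,(v+.5)/5-.5+170),z)
print(P(225,240,.111),P(522,260,.111))
a=np.linspace(0,2*np.pi,9)[:-1]
print((((proj(c,np.c_[.4315+.065*np.cos(a),.107+.065*np.sin(a),a*0+.024])-[270,170]+.5)*5)-.5).round())
E
```

```text
[[0.49  0.132 0.111]
 [0.486 0.074 0.111]
 [0.38  0.139 0.111]
 [0.377 0.081 0.111]
 [0.49  0.132 0.157]
 [0.486 0.074 0.157]
 [0.38  0.139 0.157]
 [0.377 0.081 0.157]]
[[224. 240.]
 [231. 148.]
 [531. 265.]
 [519. 168.]
 [231. 140.]
 [238.  50.]
 [549. 163.]
 [536.  70.]]
[0.48989185 0.13150464 0.111     ] [0.38320228 0.13674989 0.111     ]
[[195. 368.]
 [247. 452.]
 [372. 494.]
 [490. 463.]
 [524. 382.]
 [462. 304.]
 [347. 271.]
 [239. 296.]]
```

```bash
python3 -m creep '[[[-0.007,0,0.08],0,1],[[0,0,0.08],0,1],[[0,0,0.08],0,1],[[0,0,0.06],0,1],[[0,0,0.03],0,1],[[0,0,0.012],0,1],[[0,0,0],0,1],[[0,0,0],0,1]]' 50; python3 -c "
from h import *
plan(.4315,.107,.037,-3.9)"
```

```text
time: 6.4
position: [0.4324, 0.1067, 0.0388]
eef_rot: [[0.998, -0.068, 0.001], [-0.068, -0.998, 0.0], [0.001, -0.0, -1.0]]
wrist_force: [-0.4, -0.2, -2.9]
opening: 0.0574
gripper_force: 54.4
t 6.4 yaw -3.92 turn -0.0 shift [-0.0037 -0.0011  0.0072] rows>= 0.0
```

```bash
python3 -m creep '[[[-0.003,0,0.005],0,1],[[0,0,0.004],0,1],[[0,0,0],0,1]]' 50;python3 -m creep '[[[0,0,0.004],0,1],[[0,0,0],0,1]]' 50
```

```text
time: 6.7
position: [0.4314, 0.1069, 0.0368]
eef_rot: [[0.998, -0.068, 0.001], [-0.068, -0.998, 0.0], [0.001, -0.0, -1.0]]
wrist_force: [-1.1, 0.3, 4.9]
opening: 0.0572
gripper_force: 55.1
time: 6.9
position: [0.4314, 0.1068, 0.0367]
eef_rot: [[0.998, -0.068, 0.002], [-0.068, -0.998, -0.0], [0.002, -0.0, -1.0]]
wrist_force: [-5.2, -1.7, 21.3]
opening: 0.0569
gripper_force: 57.1
```

```bash
python3 -m creep '[[[0,0,-0.004],0,1],[[0,0,0],0,-1],[[0,0,0],0,-1],[[0,0,0],0,-1],[[0,0,0],0,-1],[[0,0,0],0,-1],[[0,0,-0.06],0,-1],[[0,0,-0.12],0,-1],[[0,0,-0.15],0,-1],[[0,0,-0.15],0,-1],[[0,0,-0.12],0,-1]]' 50; python3 -c "
from h import *
plan(.6138,.1174,.18,20.8)"
```

```text
time: 8.0
position: [0.4312, 0.1069, 0.188]
eef_rot: [[0.998, -0.068, 0.001], [-0.068, -0.998, 0.0], [0.001, -0.001, -1.0]]
wrist_force: [0.7, 0.4, -0.2]
opening: 0.0854
gripper_force: 0.0
t 8.0 yaw -3.89 turn -0.0686 shift [0.6976 0.2201 0.0322] rows>= 3.7
```

```bash
python3 -m creep '[[[0,0,0],-0.0172,-1],[[0,0,0],-0.0172,-1],[[0,0,0],-0.0172,-1],[[0,0,0],-0.017,-1],[[0.12,0.037,0],0,-1],[[0.12,0.037,0],0,-1],[[0.12,0.037,0.01],0,-1],[[0.12,0.037,0.01],0,-1],[[0.12,0.037,0.01],0,-1],[[0.1,0.035,0],0,-1],[[0,0,0],0,-1],[[0,0,0],0,-1]]'; python3 -c "
from h import *
plan(.6138,.1174,.18,20.8)
snap('wrist','w2')
t=snap('top','t2'); crop(t,'t2c',0,0,10,10,1)"
```

```text
time: 9.2
position: [0.6138, 0.1176, 0.1777]
eef_rot: [[0.935, 0.355, -0.002], [0.355, -0.935, -0.0], [-0.002, -0.001, -1.0]]
wrist_force: [-0.3, -0.3, -0.1]
opening: 0.0853
gripper_force: 0.0
t 9.2 yaw 20.8 turn -0.0 shift [-0.0001  0.0006 -0.0092] rows>= 0.0
```

View pics/w2.png

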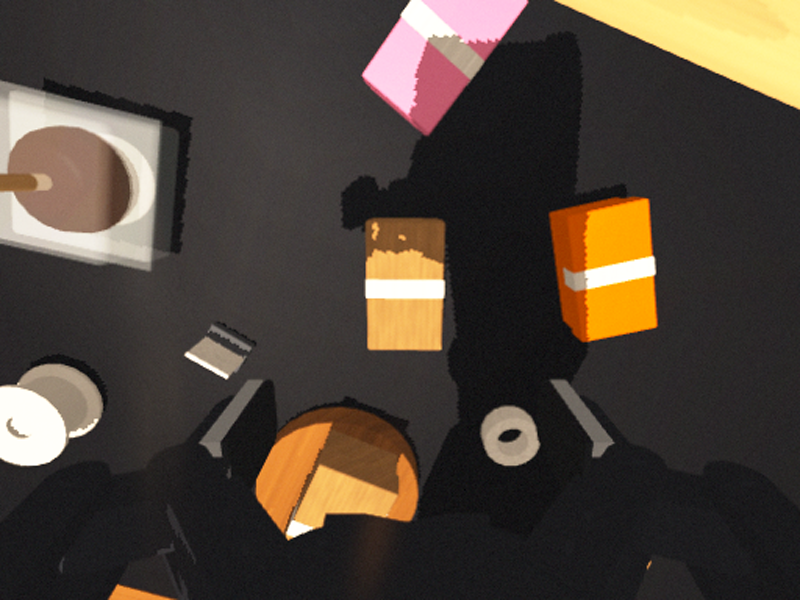

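Wrist view: the medium box's lid corners are at (364,219), (445,219), (442,350) and (368,350). The orange box is clear of the right finger, and the clip is clear of the left.

Run:
```python
from h import *
m,y=lid(load('w2'),[(364,219),(445,219),(442,350),(368,350)],.042)
plan(*m,.012,y)
t=load('top0'); t=load('t2'); crop(t,'t2c',175,200,120,100,6)
```

```text
mid [0.6134 0.1192] len 0.0874 wid 0.0502 yaw 20.9
t 9.3 yaw 20.83 turn -0.0002 shift [ 0.0032 -0.0054  0.6655] rows>= 3.3
```

View pics/t2c.png

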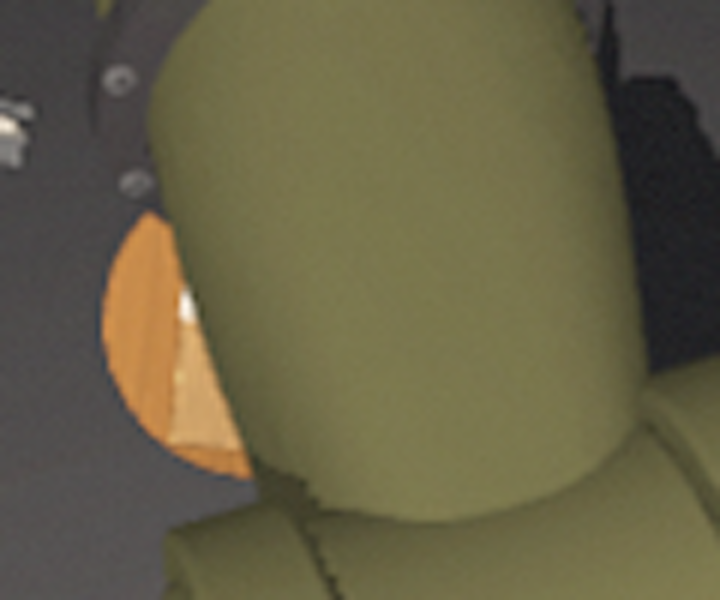

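The arm hides the large box in the top view, so I will check it with the wrist camera on the way back. Grasping the medium box now.

```bash
python3 -m creep '[[[0.003,-0.004,0.12],0,-1],[[0,0,0.12],0,-1],[[0,0,0.12],0,-1],[[0,0,0.12],0,-1],[[0,0,0.1],0,-1],[[0,0,0.06],0,-1],[[0,0,0.02],0,-1],[[0,0,0],0,-1],[[0,0,0],0,1],[[0,0,0],0,1],[[0,0,0],0,1],[[0,0,0],0,1]]' 50
python3 -m creep '[[[0,0,0],0,1],[[0,0,0],0,1],[[0,0,0],0,1],[[0,0,0],0,1]]' 50
python3 -m creep '[[[0,0,-0.05],0,1],[[0,0,-0.1],0,1],[[0,0,-0.13],0,1],[[0,0,-0.13],0,1],[[0,0,-0.13],0,1],[[0,0,-0.13],0,1],[[0,0,-0.04],0,1],[[0,0,0],0.017,1],[[0,0,0],0.017,1],[[0,0,0],0.017,1],[[0,0,0],0.0175,1],[[0,0,0],0,1]]' 50; python3 -c "
from h import *
plan(.45,.107,.19,-3.9)"
```

```text
time: 10.5
position: [0.6155, 0.1189, 0.0149]
eef_rot: [[0.935, 0.355, 0.002], [0.355, -0.935, 0.0], [0.002, 0.0, -1.0]]
wrist_force: [-0.9, -0.4, 5.5]
opening: 0.0491
gripper_force: 53.3
time: 10.9
position: [0.6155, 0.1189, 0.0149]
eef_rot: [[0.935, 0.355, 0.002], [0.355, -0.935, 0.0], [0.002, 0.0, -1.0]]
wrist_force: [-0.5, -0.2, 5.7]
opening: 0.0492
gripper_force: 53.3
time: 12.1
position: [0.614, 0.1187, 0.1905]
eef_rot: [[0.998, -0.069, -0.001], [-0.069, -0.998, -0.0], [-0.001, 0.001, -1.0]]
wrist_force: [-0.5, 0.4, -2.0]
opening: 0.0488
gripper_force: 52.3
t 12.1 yaw -3.93 turn -0.0001 shift [-0.6513  0.0915  0.002 ] rows>= 3.3
```

Run:
```python
from h import *
c=snap('side','s2'); crop(c,'s2c',215,110,200,150,4)
X=boxpts((.4313,.1068),-3.9,.11,.058,.024,.070); print((((proj(c,X)-[215,110]+.5)*4)-.5).round())
X=boxpts((.612,.119),-3.9,.086,.050,.1755,.2175); print((((proj(c,X)-[215,110]+.5)*4)-.5).round())
```

```text
[[394. 570.]
 [399. 492.]
 [624. 591.]
 [616. 511.]
 [399. 500.]
 [404. 424.]
 [637. 520.]
 [628. 441.]]
[[ 29. 319.]
 [ 53. 257.]
 [222. 332.]
 [236. 269.]
 [ 22. 238.]
 [ 47. 180.]
 [221. 251.]
 [236. 191.]]
```

View pics/s2c.png

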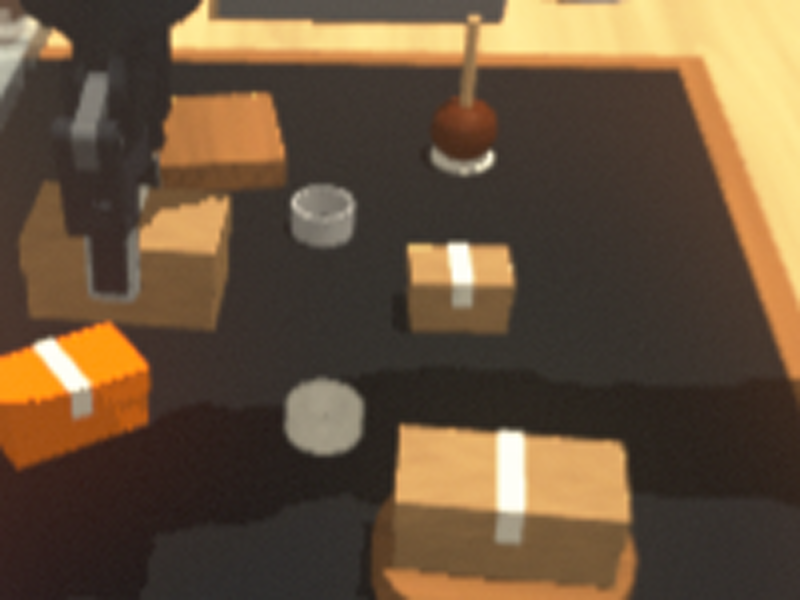

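Side crop: the large box sits on the riser with its lid corners within about 1 px of prediction. The medium box hangs level and also matches prediction.

```bash
python3 -m creep '[[[-0.09,0.012,0],0,1],[[-0.09,0.012,0],0,1],[[-0.09,0.012,0],0,1],[[-0.09,0.012,0],0,1],[[-0.09,0.012,0],0,1],[[-0.09,0.012,0],0,1],[[-0.09,0.012,0],0,1],[[-0.09,0.012,0],0,1],[[0,0,0],0,1],[[0,0,0],0,1]]' 50; python3 -c "
from h import *
plan(.4335,.107,.086,-3.9)"
```

```text
time: 13.15
position: [0.4335, 0.1069, 0.1913]
eef_rot: [[0.998, -0.065, 0.001], [-0.065, -0.998, -0.0], [0.001, 0.0, -1.0]]
wrist_force: [0.2, -0.3, -2.3]
opening: 0.0489
gripper_force: 52.3
t 13.15 yaw -3.7 turn 0.0005 shift [ 0.     -0.0005  0.4213] rows>= 2.1
```

```bash
python3 -m creep '[[[0,0,0.1],0,1],[[0,0,0.1],0,1],[[0,0,0.1],0,1],[[0,0,0.07],0,1],[[0,0,0.03],0,1],[[0,0,0.016],0,1],[[0,0,0],0,1],[[0,0,0],0,1]]' 50;python3 -m creep '[[[0,0,0.005],0,1],[[0,0,0],0,1],[[0,0,0],0,1]]' 50; python3 -c "
from h import *
plan(.4335,.107,.085,-3.9)"
```

```text
time: 13.95
position: [0.4341, 0.1071, 0.0876]
eef_rot: [[0.998, -0.067, 0.001], [-0.067, -0.998, 0.0], [0.001, -0.0, -1.0]]
wrist_force: [0.2, 0.3, -2.1]
opening: 0.0491
gripper_force: 52.4
time: 14.25
position: [0.4336, 0.1069, 0.0861]
eef_rot: [[0.998, -0.067, 0.001], [-0.067, -0.998, 0.0], [0.001, -0.0, -1.0]]
wrist_force: [-0.7, 0.0, -2.8]
opening: 0.0494
gripper_force: 52.4
t 14.25 yaw -3.86 turn 0.0001 shift [-0.0003 -0.0003  0.0045] rows>= 0.0
```

```bash
python3 -m creep '[[[0,0,0.005],0,1],[[0,0,0],0,1],[[0,0,0],0,1]]' 50;python3 -m creep '[[[0,0,0.003],0,1],[[0,0,0],0,1]]' 50
```

```text
time: 14.55
position: [0.4336, 0.107, 0.0848]
eef_rot: [[0.998, -0.067, 0.001], [-0.067, -0.998, 0.0], [0.001, -0.0, -1.0]]
wrist_force: [-1.3, -0.9, 5.1]
opening: 0.0493
gripper_force: 53.0
time: 14.75
position: [0.4336, 0.107, 0.0848]
eef_rot: [[0.998, -0.067, 0.001], [-0.067, -0.998, -0.0], [0.001, -0.0, -1.0]]
wrist_force: [-4.3, -0.1, 16.4]
opening: 0.0495
gripper_force: 54.6
```

```bash
python3 -m creep '[[[0,0,-0.003],0,1],[[0,0,0],0,-1],[[0,0,0],0,-1],[[0,0,0],0,-1],[[0,0,0],0,-1],[[0,0,0],0,-1],[[0,0,0],0,-1],[[0,0,-0.06],0,-1],[[0,0,-0.12],0,-1],[[0,0,-0.15],0,-1],[[0,0,-0.15],0,-1],[[0,0,-0.1],0,-1]]' 50; python3 -c "
from h import *
plan(.441,-.1256,.18,1.6)"
```

```text
time: 15.95
position: [0.4338, 0.1071, 0.232]
eef_rot: [[0.998, -0.067, 0.002], [-0.067, -0.998, 0.001], [0.002, -0.001, -1.0]]
wrist_force: [-0.4, 0.3, -0.4]
opening: 0.0852
gripper_force: 0.0
t 15.95 yaw -3.85 turn -0.0152 shift [0.0027 0.9313 0.2082] rows>= 4.8
```

```bash
python3 -m creep '[[[0,0,0],-0.0152,-1],[[0,0.1,0],0,-1],[[0,0.12,0],0,-1],[[0,0.12,0],0,-1],[[0,0.12,0.03],0,-1],[[0,0.12,0.04],0,-1],[[0,0.12,0.05],0,-1],[[0,0.12,0.05],0,-1],[[0.003,0.111,0.038],0,-1],[[0,0,0],0,-1],[[0,0,0],0,-1]]'; python3 -c "
from h import *
plan(.441,-.1256,.18,1.6)
snap('wrist','w3')"
```

```text
time: 17.05
position: [0.4405, -0.1259, 0.1773]
eef_rot: [[1.0, 0.027, -0.001], [0.027, -1.0, 0.0], [-0.001, -0.001, -1.0]]
wrist_force: [0.2, 0.8, 0.1]
opening: 0.0852
gripper_force: 0.0
t 17.05 yaw 1.53 turn -0.0002 shift [ 0.0022 -0.0011 -0.0109] rows>= 0.1
```

View pics/w3.png

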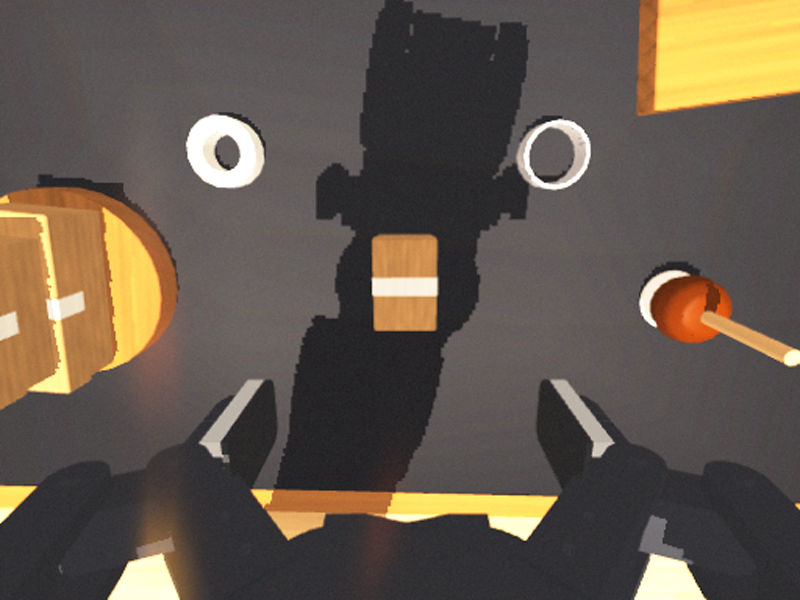

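Wrist view: the small box's lid corners are at about (373,235), (437,235), (436,330) and (374,330). The apple is on the right, with its stick top at (792,358), and the stack is on the left.

Run:
```python
from h import *
c=load('w3'); m,y=lid(c,[(373,235),(437,235),(436,330),(374,330)],.038)
plan(*m,.013,y)
print('stick',at(c,(792,358),.11,1.5625))
t=snap('top','t3'); crop(t,'t3c',180,190,140,105,5)
for X in (boxpts((.4315,.107),-3.9,.11,.058,.024,.07),boxpts((.4315,.107),-3.9,.086,.050,.07,.112)): print((((proj(t,X)-[180,190]+.5)*5)-.5).round()[4:].tolist())
```

```text
mid [ 0.4421 -0.1247] len 0.064 wid 0.0413 yaw 1.5
t 17.1 yaw 1.62 turn 0.0005 shift [ 0.0054 -0.0012  0.6583] rows>= 3.3
stick [ 0.42625569 -0.3215868   0.11      ]
[[135.0, 188.0], [255.0, 196.0], [114.0, 420.0], [236.0, 428.0]]
[[132.0, 203.0], [240.0, 210.0], [115.0, 390.0], [224.0, 398.0]]
```

View pics/t3c.png

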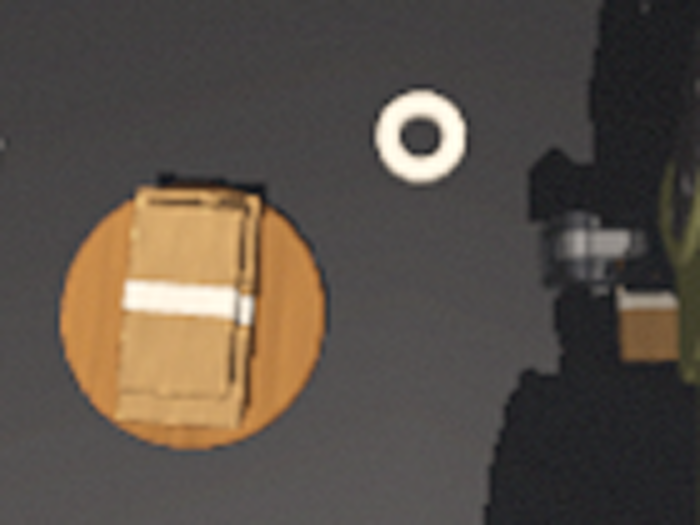

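Top crop: the medium lid corners at about (133,203) and (118,390), and the large at (136,187) and (114,420), all match prediction within 1–3 px (about 1 mm). The stack is centred and its long sides are in line. Next is the small box.

```bash
python3 -m creep '[[[0.005,-0.001,0.12],0,-1],[[0,0,0.12],0,-1],[[0,0,0.12],0,-1],[[0,0,0.12],0,-1],[[0,0,0.1],0,-1],[[0,0,0.06],0,-1],[[0,0,0.02],0,-1],[[0,0,0],0,-1],[[0,0,0],0,1],[[0,0,0],0,1],[[0,0,0],0,1],[[0,0,0],0,1]]' 40
python3 -m creep '[[[0,0,0],0,1],[[0,0,0],0,1],[[0,0,0],0,1],[[0,0,0],0,1]]' 40
python3 -m creep '[[[0,0,-0.05],0,1],[[0,0,-0.1],0,1],[[0,0,-0.15],0,1],[[0,0,-0.15],0,1],[[0,0,-0.15],0,1],[[0,0,-0.15],0,1],[[0,0,-0.08],0,1],[[0,0,0],0.0153,1],[[0,0,0],0,1]]' 40; python3 -c "
from h import *
plan(.4322,.107,.22,-3.9)"
```

```text
time: 18.35
position: [0.4425, -0.1256, 0.0134]
eef_rot: [[1.0, 0.028, 0.002], [0.028, -1.0, -0.0], [0.002, 0.0, -1.0]]
wrist_force: [-0.3, 0.6, 6.8]
opening: 0.0411
gripper_force: 40.2
time: 18.75
position: [0.4425, -0.1255, 0.0134]
eef_rot: [[1.0, 0.028, 0.002], [0.028, -1.0, -0.0], [0.002, 0.0, -1.0]]
wrist_force: [-0.8, 1.1, 6.3]
opening: 0.0414
gripper_force: 40.2
time: 19.65
position: [0.4419, -0.1256, 0.2209]
eef_rot: [[0.998, -0.07, 0.002], [-0.07, -0.998, -0.001], [0.002, 0.0, -1.0]]
wrist_force: [0.2, -0.8, -0.5]
opening: 0.0415
gripper_force: 41.3
t 19.65 yaw -4.0 turn -0.0003 shift [-0.1018 -0.9255  0.0038] rows>= 4.7
```

```bash
python3 -m creep '[[[-0.012,-0.11,0],0,1],[[-0.013,-0.12,0],0,1],[[-0.013,-0.12,0],0,1],[[-0.013,-0.12,0],0,1],[[-0.013,-0.12,0],0,1],[[-0.013,-0.12,0],0,1],[[-0.013,-0.12,0],0,1],[[-0.012,-0.096,0],0,1],[[0,0,0],0,1],[[0,0,0],0,1]]' 40; python3 -c "
from h import *
plan(.4322,.1065,.127,-3.9)"
```

```text
time: 20.65
position: [0.4317, 0.1072, 0.2195]
eef_rot: [[0.998, -0.065, -0.001], [-0.065, -0.998, -0.001], [-0.001, 0.001, -1.0]]
wrist_force: [0.6, -0.1, -1.1]
opening: 0.0413
gripper_force: 41.3
t 20.65 yaw -3.71 turn 0.0005 shift [0.0023 0.0027 0.3701] rows>= 1.9
```

```bash
python3 -m creep '[[[0.002,0.002,0.1],0,1],[[0,0,0.1],0,1],[[0,0,0.08],0,1],[[0,0,0.05],0,1],[[0,0,0.03],0,1],[[0,0,0.01],0,1],[[0,0,0],0,1],[[0,0,0],0,1],[[0,0,0],0,1]]' 40; python3 -c "
from h import *
plan(.4322,.1065,.1254,-3.9)"
```

```text
time: 21.55
position: [0.4331, 0.1067, 0.1281]
eef_rot: [[0.998, -0.068, 0.001], [-0.068, -0.998, 0.0], [0.001, -0.0, -1.0]]
wrist_force: [-0.0, -1.3, -1.9]
opening: 0.0409
gripper_force: 41.4
t 21.55 yaw -3.89 turn 0.0 shift [-0.0035  0.0012  0.011 ] rows>= 0.1
```

```bash
python3 -m creep '[[[-0.003,0,0.006],0,1],[[0,0,0.004],0,1],[[0,0,0],0,1],[[0,0,0],0,1]]' 40;python3 -m creep '[[[0,0,0.003],0,1],[[0,0,0],0,1],[[0,0,0],0,1]]' 40
```

```text
time: 21.95
position: [0.432, 0.1068, 0.1254]
eef_rot: [[0.998, -0.068, 0.0], [-0.068, -0.998, 0.0], [0.0, -0.0, -1.0]]
wrist_force: [-1.7, -0.3, 5.3]
opening: 0.0413
gripper_force: 42.0
time: 22.25
position: [0.432, 0.1068, 0.1254]
eef_rot: [[0.998, -0.068, 0.001], [-0.068, -0.998, -0.0], [0.001, 0.0, -1.0]]
wrist_force: [-5.1, -2.2, 16.1]
opening: 0.0414
gripper_force: 43.4
```

```bash
python3 -m creep '[[[0,0,-0.003],0,1],[[0,0,0],0,-1],[[0,0,0],0,-1],[[0,0,0],0,-1],[[0,0,0],0,-1],[[0,0,0],0,-1],[[0,0,0],0,-1],[[0,0,-0.06],0,-1],[[0,0,-0.1],0,-1],[[0,0,-0.12],0,-1],[[0,0,-0.12],0,-1],[[0,0,-0.08],0,-1]]' 40; python3 -m creep '[[[0,0.12,0],0,-1],[[0,0.15,0],0,-1],[[0,0.15,0],0,-1],[[0,0.15,0],0,-1],[[0,0.15,0],0,-1],[[0,0.15,0],0,-1],[[0,0.15,0],0,-1],[[0,0.15,0],0,-1],[[0,0.15,0],0,-1],[[0,0.15,0],0,-1],[[0,0.15,0],0,-1],[[0,0.1,0],0,-1]]'; python3 -c "
from h import *
plan(.4265,-.3215,.20,-3.9)"
```

```text
time: 23.45
position: [0.4323, 0.107, 0.247]
eef_rot: [[0.998, -0.068, 0.002], [-0.068, -0.998, 0.001], [0.002, -0.001, -1.0]]
wrist_force: [-0.1, 0.1, -0.6]
opening: 0.0856
gripper_force: 0.0
time: 24.65
position: [0.4019, -0.325, 0.2449]
eef_rot: [[0.998, -0.07, -0.0], [-0.07, -0.998, -0.001], [-0.0, 0.001, -1.0]]
wrist_force: [0.5, 0.0, 1.0]
opening: 0.0853
gripper_force: 0.0
t 24.65 yaw -4.03 turn -0.0003 shift [ 0.0973 -0.0208  0.1795] rows>= 1.0
```

```bash
python3 -m creep '[[[0.05,-0.01,0.06],0,-1],[[0.047,-0.01,0.06],0,-1],[[0,0,0.06],0,-1],[[0,0,0],0,-1],[[0,0,0],0,-1]]'; python3 -c "
from h import *
plan(.4265,-.3215,.20,-3.9)
snap('wrist','w4')
t=snap('top','t4'); crop(t,'t4c',180,190,140,105,5)
for z0,z1,L,W in((.07,.112,.086,.05),(.112,.15,.062,.042)): print((((proj(t,boxpts((.432,.1068),-3.9,L,W,z0,z1))-[180,190]+.5)*5)-.5).round()[4:].tolist())"
```

```text
time: 25.15
position: [0.4277, -0.3175, 0.1996]
eef_rot: [[0.998, -0.066, -0.001], [-0.066, -0.998, 0.001], [-0.001, -0.001, -1.0]]
wrist_force: [-0.5, -0.3, -0.3]
opening: 0.0855
gripper_force: 0.0
t 25.15 yaw -3.78 turn 0.0003 shift [-0.0036  0.0161 -0.0018] rows>= 0.1
[[133.0, 202.0], [240.0, 209.0], [115.0, 389.0], [225.0, 397.0]]
[[130.0, 218.0], [224.0, 225.0], [117.0, 358.0], [212.0, 365.0]]
```

View pics/w4.png

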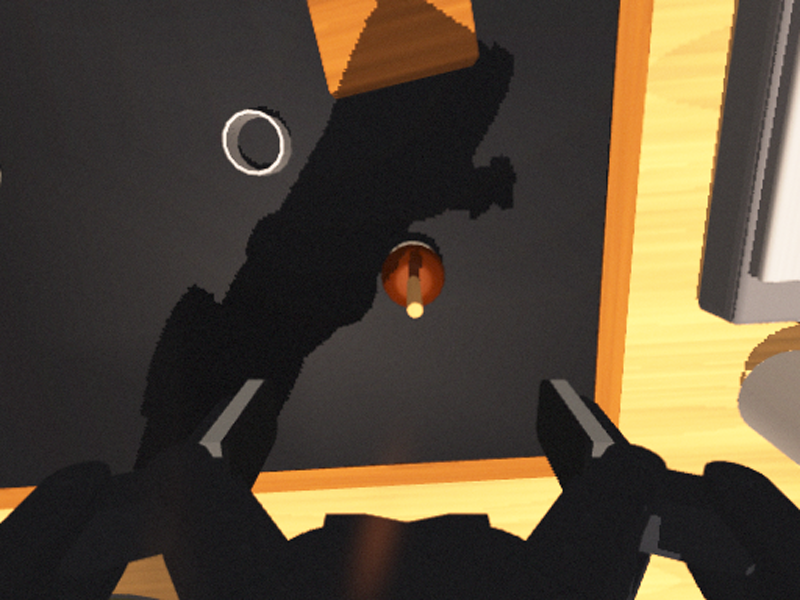

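View pics/t4c.png

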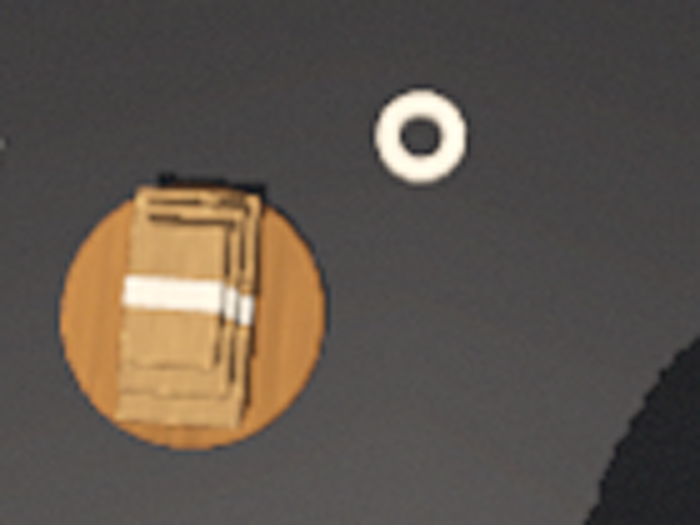

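Wrist view: the stick top is at (415,310), standing over the apple at (413,274). Top crop: the small lid edges are near (130,218) and (213,367), as predicted, so the stack is in line.

Run:
```python
from h import *
c=load('w4'); p=at(c,(415,310),.11,1.5625); print(p, at(c,(413,274),.022,1.5625))
plan(p[0],p[1],.066,-3.9)
```

```text
[ 0.42647379 -0.32219219  0.11      ] [ 0.42714525 -0.32225348  0.022     ]
t 25.25 yaw -3.84 turn 0.0002 shift [-0.0042  0.0151  0.5382] rows>= 2.7
```

```bash
python3 -m creep '[[[-0.004,0.014,0],0,-1],[[0,0,0.1],0,-1],[[0,0,0.12],0,-1],[[0,0,0.12],0,-1],[[0,0,0.1],0,-1],[[0,0,0.06],0,-1],[[0,0,0.035],0,-1],[[0,0,0],0,-1],[[0,0,0],0,-1],[[0,0,0],0,-1]]' 25; python3 -c "
from h import *
plan(.4266,-.3222,.066,-3.9)"
```

```text
time: 26.25
position: [0.4266, -0.3228, 0.0673]
eef_rot: [[0.998, -0.068, 0.002], [-0.068, -0.998, -0.001], [0.002, 0.001, -1.0]]
wrist_force: [0.5, -0.3, 0.2]
opening: 0.0854
gripper_force: 0.0
t 26.25 yaw -3.9 turn 0.0 shift [-0.0003 -0.0024  0.0053] rows>= 0.0
```

```bash
python3 -m creep '[[[0,-0.002,0],0,0],[[0,0,0],0,0],[[0,0,0],0,0.4],[[0,0,0],0,0.4],[[0,0,0],0,0.6],[[0,0,0],0,0.7],[[0,0,0],0,0.8],[[0,0,0],0,0.85],[[0,0,0],0,0.9],[[0,0,0],0,1],[[0,0,0],0,1],[[0,0,0],0,1]]' 25; python3 -m creep '[[[0,0,0],0,1],[[0,0,0],0,1],[[0,0,0],0,1],[[0,0,0],0,1]]' 40
```

```text
time: 27.45
position: [0.4261, -0.3219, 0.0663]
eef_rot: [[0.998, -0.068, 0.0], [-0.068, -0.998, -0.0], [0.0, 0.0, -1.0]]
wrist_force: [0.5, -0.2, 0.2]
opening: 0.0079
gripper_force: 24.3
time: 27.85
position: [0.4261, -0.3219, 0.0663]
eef_rot: [[0.998, -0.068, 0.0], [-0.068, -0.998, -0.0], [0.0, 0.0, -1.0]]
wrist_force: [0.2, -0.7, 0.5]
opening: 0.0079
gripper_force: 38.9
```

```bash
python3 -m creep '[[[0,0,-0.02],0,1],[[0,0,-0.04],0,1],[[0,0,-0.07],0,1],[[0,0,-0.09],0,1],[[0,0,-0.1],0,1],[[0,0,-0.1],0,1],[[0,0,-0.1],0,1],[[0,0,-0.1],0,1],[[0,0,-0.09],0,1],[[0,0,-0.06],0,1],[[0,0,-0.03],0,1],[[0,0,-0.01],0,1]]' 40; python3 -c "
from h import *
plan(.432,.1068,.27,-3.9)"
```

```text
time: 29.05
position: [0.4262, -0.3218, 0.2698]
eef_rot: [[0.998, -0.068, 0.001], [-0.068, -0.998, -0.001], [0.001, 0.001, -1.0]]
wrist_force: [-0.1, -0.6, -1.7]
opening: 0.0076
gripper_force: 38.9
t 29.05 yaw -3.88 turn 0.0 shift [-9.3500e-02 -1.7118e+00 -8.0000e-04] rows>= 8.6
```

```bash
python3 -m creep '[[[-0.001,-0.02,0],0,1],[[-0.002,-0.04,0],0,1],[[-0.004,-0.07,0],0,1],[[-0.005,-0.09,0],0,1],[[-0.005,-0.09,0],0,1],[[-0.005,-0.09,0],0,1],[[-0.005,-0.09,0],0,1],[[-0.005,-0.09,0],0,1],[[-0.005,-0.09,0],0,1],[[-0.005,-0.09,0],0,1],[[-0.005,-0.09,0],0,1],[[-0.005,-0.09,0],0,1]]' 40; python3 -m creep '[[[-0.005,-0.09,0],0,1],[[-0.005,-0.09,0],0,1],[[-0.005,-0.09,0],0,1],[[-0.005,-0.09,0],0,1],[[-0.005,-0.09,0],0,1],[[-0.005,-0.09,0],0,1],[[-0.005,-0.09,0],0,1],[[-0.003,-0.06,0],0,1],[[-0.002,-0.04,0],0,1],[[-0.002,-0.025,0],0,1],[[-0.001,-0.015,0],0,1],[[0,0,0],0,1]]' 40;  python3 - <<'E'
from h import *
r.observe(); plan(.432,.1068,.217,-3.9)
c=snap('side','s5'); crop(c,'s5c',265,60,150,190,3.15)
o=r.observe()['position']
f=lambda X:(((proj(c,X)-[265,60]+.5)*3.15)-.5).round().tolist()
print(o,'axis',f([[o[0],o[1],o[2]+.0437],[o[0],o[1],o[2]-.0663]]))
print(f(boxpts((.432,.1068),-3.9,.062,.042,.112,.15)))
E
```

```text
time: 30.25
position: [0.4282, -0.0846, 0.2681]
eef_rot: [[0.998, -0.067, -0.002], [-0.067, -0.998, 0.0], [-0.002, -0.0, -1.0]]
wrist_force: [0.1, 0.0, -1.1]
opening: 0.0078
gripper_force: 38.9
time: 31.45
position: [0.4313, 0.1063, 0.2687]
eef_rot: [[0.998, -0.068, -0.0], [-0.068, -0.998, -0.0], [-0.0, 0.0, -1.0]]
wrist_force: [0.4, -0.0, -0.7]
opening: 0.0079
gripper_force: 38.9
t 31.45 yaw -3.89 turn 0.0 shift [ 0.0026 -0.0022  0.2067] rows>= 1.0
[0.4313772  0.10587857 0.26868403] axis [[294.0, 162.0], [271.0, 345.0]]
[[201.0, 491.0], [202.0, 449.0], [309.0, 500.0], [306.0, 456.0], [206.0, 440.0], [207.0, 398.0], [317.0, 448.0], [313.0, 405.0]]
```

View pics/s5c.png

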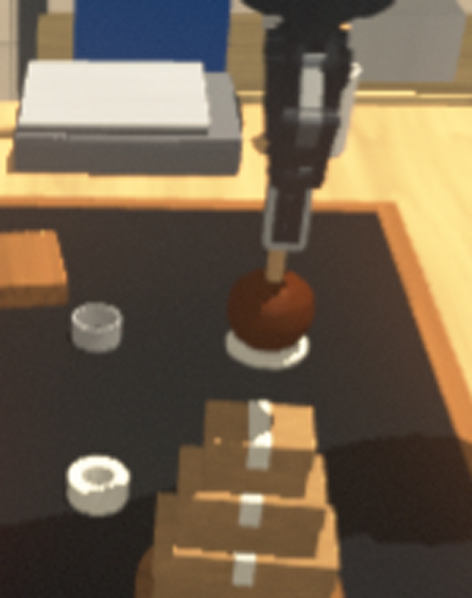

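Side crop: the apple hangs upright, with its disc centre at about (268,345) against a predicted (271,345). It is above the small box's lid, whose corners span (205,401) to (316,448). Lowering it.

```bash
python3 -m creep '[[[0.002,-0.002,0.02],0,1],[[0,0,0.04],0,1],[[0,0,0.05],0,1],[[0,0,0.04],0,1],[[0,0,0.03],0,1],[[0,0,0.015],0,1],[[0,0,0.004],0,1],[[0,0,0],0,1],[[0,0,0],0,1],[[0,0,0],0,1]]' 40;python3 -c "
from h import *
plan(.432,.1068,.2163,-3.9)"
```

```text
time: 32.5
position: [0.4322, 0.1069, 0.2194]
eef_rot: [[0.998, -0.068, 0.001], [-0.068, -0.998, 0.0], [0.001, -0.0, -1.0]]
wrist_force: [0.4, -0.7, -0.8]
opening: 0.0078
gripper_force: 38.9
t 32.5 yaw -3.89 turn 0.0 shift [-0.0007  0.0003  0.0124] rows>= 0.1
```

```bash
python3 -m creep '[[[0,0,0.005],0,1],[[0,0,0.004],0,1],[[0,0,0],0,1],[[0,0,0],0,1]]' 40;python3 -m creep '[[[0,0,0.003],0,1],[[0,0,0],0,1],[[0,0,0],0,1]]' 40
```

```text
time: 32.9
position: [0.4319, 0.1068, 0.2168]
eef_rot: [[0.998, -0.068, -0.0], [-0.068, -0.998, 0.0], [-0.0, 0.0, -1.0]]
wrist_force: [-0.4, 1.0, -1.6]
opening: 0.0077
gripper_force: 38.9
time: 33.2
position: [0.4321, 0.1068, 0.2163]
eef_rot: [[0.998, -0.068, 0.0], [-0.068, -0.998, 0.0], [0.0, -0.0, -1.0]]
wrist_force: [-0.4, -1.0, 1.7]
opening: 0.0076
gripper_force: 39.3
```

```bash
python3 -m creep '[[[0,0,0],0,0.6],[[0,0,0],0,0.6],[[0,0,0],0,0],[[0,0,0],0,0],[[0,0,0],0,0],[[0,0,-0.02],0,0],[[0,0,-0.05],0,0],[[0,0,-0.08],0,0],[[0,0,-0.1],0,0],[[0,0,-0.1],0,0],[[0,0,-0.06],0,0],[[0,0,0],0,0]]' 40;python3 -m creep '[[[0,0.1,0],0,0],[[0,0.15,0],0,0],[[0,0.15,0],0,0],[[0,0.15,0],0,0],[[0,0.15,0],0,0],[[0,0.15,0],0,0],[[0,0.1,0],0,0],[[0,0,0],0,0]]'
python3 - <<'E'
from h import *
c=snap('side','s6'); a=c['pixels'][110:290,260:410]; t=snap('top','t6'); b=t['pixels'][180:300,170:270]
A=cv2.resize(a,None,fx=3,fy=3,interpolation=cv2.INTER_CUBIC);B=cv2.resize(b,None,fx=3.3,fy=3.3,interpolation=cv2.INTER_CUBIC)
B=cv2.copyMakeBorder(B,0,A.shape[0]-B.shape[0],0,0,cv2.BORDER_CONSTANT)
cv2.imwrite('pics/fin.png',np.hstack([A,B])[:,:,::-1])
print(((proj(c,[[.432,.1068,.26],[.432,.1068,.15]])-[260,110])*3).round(),((proj(t,[[.432,.1068,.26],[.432,.1068,.15]])-[170,180])*3.3+[450,0]).round())
E
```

```text
time: 34.4
position: [0.4329, 0.1072, 0.3208]
eef_rot: [[0.998, -0.068, 0.004], [-0.068, -0.998, 0.001], [0.004, -0.001, -1.0]]
wrist_force: [-0.3, 0.6, -0.1]
opening: 0.0428
gripper_force: 0.0
time: 35.2
position: [0.4147, -0.1339, 0.3176]
eef_rot: [[0.997, -0.074, -0.002], [-0.074, -0.997, -0.001], [-0.002, 0.001, -1.0]]
wrist_force: [0.2, 0.2, -0.6]
opening: 0.0427
gripper_force: 0.0
[[282.  91.]
 [262. 251.]] [[579. 208.]
 [595. 224.]]
```

View pics/fin.png

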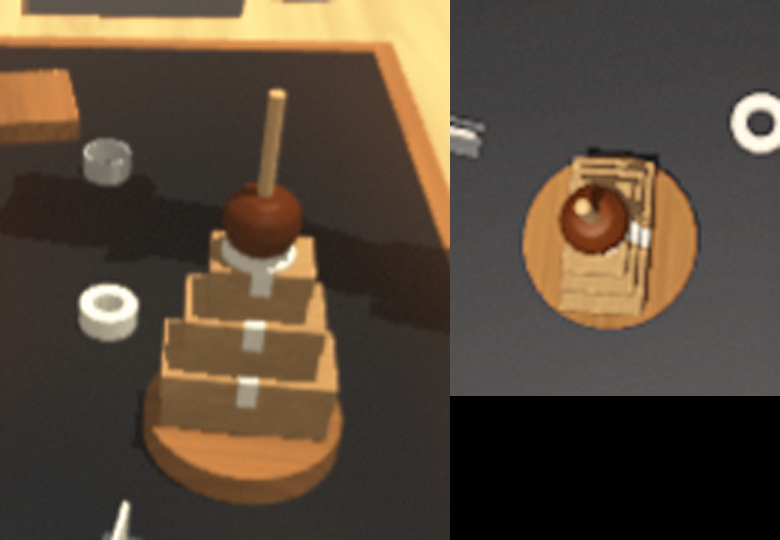

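The final view shows the full stack standing centred and in line. The apple is upright: its stick top is at (278,93) against a predicted (282,91), and its disc at (259,251) against (262,251). Handing in.

```bash
python3 -c "
from h import *
print(r.close_job())"
```

```text
the job is handed in; nothing more can be done
None
```

I built the display on the round riser in the order asked (large, medium, small box, then the upright bare apple) and handed it in at about 35 s; the last pictures show it centred to about 2 mm, with the packed apple and spool never approached.

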